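# Sort the hardware jars into the carry caddy and hold it up

### The arm

A 6-joint arm with a two-finger parallel gripper is mounted at the origin on the work surface. World frame = base frame: x ahead of the robot, y to its left, z up, the work surface at z = 0. Lengths are in m, angles in rad, forces in N, time in s.
With the tool pointing down it reaches from about 0.3 to 0.775 m from the base axis. Payload 14.6 kg.
Tool frame: the origin (TCP) lies at the very end of the fingers, on their centre line; the grasp point (between the pads) lies 19 mm behind it (arm.pinch_z is the distance from the TCP to the grasp point, in m); z points along the fingers, y is the line along which they close (so a half turn about z gives the same grasp; the last joint's range is limited). The gripper opens to 94 mm and grips with 3 to 60 N. Pads are 16 mm wide; open, the fingers measure 119 mm over their backs; the gripper's body (75 mm by 177 mm) begins 78 mm behind the grasp point.
Start: joints at [-1.332, 0.3, 1.521, -0, 1.321, -0.067], TCP at [0.166, -0.524, 0.205] pointing down, gripper open.
Joint ranges: [-3.03, 3.03], [-0.79, 2.21], [0.23, 2.52], [-1.04, 4.18], [0, 3.07], [-2.55, 2.55]. Speed limits (rad/s): [2.22, 2.22, 2.57, 3.14, 3.14, 3.14].

### API

Orientations are given as a rotation vector (axis times angle).
In Python, from bench import arm gives the robot as it stands. Calls block until the motion is done:
- arm.goto(position, orientation): joint-space move of the TCP to a pose.
- arm.movel(position, ori=None, feed=0.15): straight line of the TCP; ori=None keeps the orientation; feed is the mean speed in m/s.
- arm.set_joints(angles): joint-space move.
- arm.command_gripper(opening, grip_force=None): finger opening in m; grip_force is the grip in N (None keeps the last); returns when the fingers have stopped.
- arm.hold(seconds).
- arm.inverse_kinematics(position, orientation): joint angles nearest the present ones, or None.
- arm.observe(): the state.
- arm.snapshot(name): name is "scene" or "top" or "wrist"; returns a dict with "image" (480x640x3 uint8, red, green, blue), "camera_matrix" (3x3 intrinsics, pixels), "rvec" (rotation vector, rad) and "tvec" (3), from world to camera coordinates, as OpenCV has them. Camera axes: x right, y down, z forward; pixel columns grow to the right and rows downward; lengths in m; the calibration is good to about 2 mm. A picture is of the moment at which its call begins. There is no depth.
A pose or a line that the arm cannot do raises arm.MotionError and nothing moves.
- arm.sign_off(): hands the job in; it is judged then, once.
Trained networks look in the newest picture that a camera, given by its name, has taken for a name from the list of things; names that differ only in an ending like _2 or _b are one class to them, and where a whole thing is asked for, a point or a joint stands for the part that bears it (a point fixed in the world has none). Each returns a list of dicts, best first, with "conf" (0 to 1); they miss things now and then, are a little off and sometimes report something else, mostly with a low value. They report only what shows in the picture. A call takes as long as a camera call. They do not tell look-alikes from the thing itself.
- arm.recognise(camera, name): "point" ([x, y, z] in m, in world coordinates, good to about 4 mm: the middle of the surface that is visible of it).
The state is a dict: "time_s": time; "joints": joint angles; "joint_velocities": joint speeds; "tau": joint torques, N m; "ee_pos": TCP position; "eef_rot": TCP orientation; "ft_force": force on the tool from outside, world axes, zero at the start; "torque": the same for the moment, N m; "finger_gap": finger opening in m; "grip_force": force on a finger pad.
Only numpy, scipy, OpenCV 4.12 (cv2) and the standard library are available. Lean on these libraries where they do the work, as an engineer would, in place of code of your own. Each camera call takes 0.05 s, during which the arm holds its last target. There are 200 camera calls.

### The job

Stand the three small hardware jars upright in the two-coloured carry caddy while it stands on the bench, each in the tray that has the colour of its lid (two red, one blue), and let go of them. Then lift the loaded caddy by its grip bar about 10 cm off the bench, never tipping it, and finish holding it there in the air, level and still, with the jars still standing in it. Leave the drilled block, the brush pot and the screwdriver alone.

Things in the scene. Friction and masses are not known exactly. Their poses are not given: they have to be found in the camera images.
- caddy: Loose carry caddy on the bench at any yaw, 350 to 500 g, 260 mm long (its x), 130 mm wide (its y). Two open trays end to end, walls 24 mm high, walls and floor 4 mm thick: red tray at +x (inside x 4 to 126, y -61 to 61 mm), blue at -x (mirrored). A grip bar spans the joint (x = 0) 76 to 98 mm up, on two posts (12 x 10 mm) at y = +-55 mm. Origin: centre of the underside; z up.
- grip_bar (a point): Centre of the caddy's pale wooden grip bar, 87 mm above the caddy's underside; axes as the caddy's. The bar runs 120 mm along y, is 22 mm thick in x (pinch it across x) and 22 mm high; free space below it between the dark steel posts.
- red_floor (a point): Centre of the inner floor of the red tray; axes as the caddy's.
- blue_floor (a point): Centre of the inner floor of the blue tray; axes as the caddy's.
- jar_red_a: Small parts jar standing upright: round, 36 mm diameter, 62 mm tall, straight sides, pale grey body with an 18 mm tall red lid of the same diameter on top, closed and solid to the touch, 50 to 100 g. Origin: centre of its underside; z up along its axis.
- jar_red_b: Small parts jar standing upright: round, 36 mm diameter, 62 mm tall, straight sides, pale grey body with an 18 mm tall red lid of the same diameter on top, closed and solid to the touch, 50 to 100 g. Origin: centre of its underside; z up along its axis.
- jar_blue: Small parts jar standing upright: round, 36 mm diameter, 62 mm tall, straight sides, pale grey body with an 18 mm tall blue lid of the same diameter on top, closed and solid to the touch, 50 to 100 g. Origin: centre of its underside; z up along its axis.
- block: Bystander: wooden block with drilled holes, 90 x 130 x 40 mm high, loose. Origin: centre of its underside.
- pot: Bystander: black round pot, 68 mm diameter, 75 mm tall, loose, with brushes standing in it up to 150 mm high. Origin: centre of its underside.
- driver: Bystander: yellow-handled screwdriver, 190 mm long, lying loose on the bench along its x. Origin: middle of its underside.
Not all that is in view belongs to the job. What is shaped like the jar_red_a but orange is not meant.

How it is judged:
On the way:
1. all three jars stand released and upright in the trays of their lid colours, the caddy standing on the bench (x of jar_red_a in the frame of caddy between 0.01 and 0.12 m and y of jar_red_a in the frame of caddy between -0.06 and 0.06 m and z of jar_red_a in the frame of caddy between 0 and 0.015 m and angle between each of jar_red_a, jar_red_b, jar_blue's own z axis and vertical below 0.2 rad and x of jar_red_b in the frame of caddy between 0.01 and 0.12 m and y of jar_red_b in the frame of caddy between -0.06 and 0.06 m and z of jar_red_b in the frame of caddy between 0 and 0.015 m and x of jar_blue in the frame of caddy between -0.12 and -0.01 m and y of jar_blue in the frame of caddy between -0.06 and 0.06 m and z of jar_blue in the frame of caddy between 0 and 0.015 m and contact force between each of jar_red_a, jar_red_b, jar_blue and the fingers below 0.1 N and height (world z) of caddy below 0.01 m and angle between caddy's own z axis and vertical below 0.05 rad), for 0.2 s.
At the end, for the whole second after the job is handed in: Caddy underside 60 to 160 mm above the bench, tilt under 0.1 rad, still (under 20 mm/s, 0.1 rad/s), held by the fingers, touching no bystander; jars in the trays of their lid colours, on the floor, within 0.2 rad of upright, not touched by the fingers (height (world z) of caddy between 0.06 and 0.16 m and angle between caddy's own z axis and vertical below 0.1 rad and linear speed of caddy below 0.02 m/s and angular speed of caddy below 0.1 rad/s and contact force between caddy and the fingers above 2 N and x of jar_red_a in the frame of caddy between 0.01 and 0.12 m and y of jar_red_a in the frame of caddy between -0.06 and 0.06 m and z of jar_red_a in the frame of caddy between 0 and 0.015 m and angle between each of jar_red_a, jar_red_b, jar_blue's own z axis and vertical below 0.2 rad and x of jar_red_b in the frame of caddy between 0.01 and 0.12 m and y of jar_red_b in the frame of caddy between -0.06 and 0.06 m and z of jar_red_b in the frame of caddy between 0 and 0.015 m and x of jar_blue in the frame of caddy between -0.12 and -0.01 m and y of jar_blue in the frame of caddy between -0.06 and 0.06 m and z of jar_blue in the frame of caddy between 0 and 0.015 m and contact force between caddy and block below 0.1 N and contact force between caddy and pot below 0.1 N and contact force between caddy and driver below 0.1 N and contact force between each of jar_red_a, jar_red_b, jar_blue and the fingers below 0.1 N); the arm keeps its last pose, push and grip.
It fails at once if the caddy is tipped by more than 0.3 rad (angle between caddy's own z axis and vertical above 0.3 rad).
It fails at once if a bystander (block, pot, screwdriver) is moved by more than 30 mm (distance of any of block, pot, driver from where it was at the start of the episode above 0.03 m).
It also fails if it takes over 72 s, if anything falls off the work surface, if the arm or the gripper's body presses on something with over 40 N, if the wrist force passes 120 N, or if a joint passes its speed limit or range.

## Working session

There is one attempt and no reset: what is moved stays moved. The work goes in short steps, each a Python script; the robot and the scene stay as the last script left them, time stands still between calls to the robot, and variables do not carry over. Pictures are saved under pics/ and viewed, at most 10 in all, crops included, and the job is handed in when it is done.

```bash
mkdir -p pics; ls
python3 - <<'E'
from bench import arm
import cv2,numpy as np
for c in ("top","scene"):
    s=arm.snapshot(c); cv2.imwrite(f"pics/{c}0.png",s["image"][:,:,::-1])
    print(c,s["camera_matrix"].tolist(),s["rvec"],s["tvec"])
    for n in ("caddy","grip_bar","red_floor","blue_floor","jar_red_a","jar_blue","block","pot","driver"):
        print(n,[(np.round(d["point"],3).tolist(),round(d["conf"],2)) for d in arm.recognise(c,n)])
print(arm.observe())
E
```

```text
pics
top [[464.5192129516411, 0.0, 309.58136872940077], [0.0, 464.5192129516411, 235.10179593346018], [0.0, 0.0, 1.0]] [ 2.16792778 -2.2091962   0.0954649 ] [-0.03931684  0.61308003  1.00766202]
caddy [([0.572, -0.149, 0.006], 0.86)]
grip_bar [([0.573, -0.15, 0.007], 0.6)]
red_floor [([0.567, -0.15, 0.006], 0.81)]
blue_floor [([0.57, -0.155, 0.005], 0.84)]
jar_red_a [([0.515, 0.238, 0.06], 0.74), ([0.622, 0.079, 0.064], 0.55), ([0.556, 0.059, 0.063], 0.54)]
jar_blue [([0.46, 0.104, 0.064], 0.53)]
block [([0.773, 0.154, 0.04], 0.6), ([0.575, -0.424, 0.024], 0.39)]
pot [([0.664, 0.4, 0.047], 0.6), ([0.573, -0.15, 0.002], 0.59), ([0.462, 0.104, 0.063], 0.2)]
driver [([0.577, -0.427, 0.024], 0.73)]
scene [[609.7788768834192, 0.0, 322.0844949331984], [0.0, 609.7788768834192, 233.53516512607823], [0.0, 0.0, 1.0]] [ 0.83085849  2.54694462 -1.0891104 ] [ 0.5139147  -0.17684127  1.73899758]
caddy [([0.672, 0.397, 0.048], 0.66), ([0.58, -0.145, 0.004], 0.57)]
grip_bar [([0.584, -0.145, 0.007], 0.74)]
red_floor [([0.585, -0.148, 0.006], 0.71), ([0.672, 0.397, 0.048], 0.52)]
blue_floor [([0.582,
[... 377 characters left out ...]
me_s': 1.0, 'joints': array([-1.33160885e+00,  2.99889101e-01,  1.52100317e+00,  3.33832959e-05,
        1.32071560e+00, -6.65717147e-02]), 'joint_velocities': array([-2.02687635e-06, -5.50461789e-04,  6.29980770e-04, -8.67347012e-04,
       -7.23777972e-04, -7.79653683e-04]), 'tau': array([-6.77124299e-04, -5.31664395e+01, -3.52913511e+01,  7.08028371e-02,
        2.12634372e-02, -9.27022768e-06]), 'ee_pos': array([ 0.16557642, -0.52446965,  0.20545022]), 'eef_rot': array([-3.10493542e+00, -4.78401148e-01, -4.85575031e-05]), 'ft_force': array([0.39099802, 0.07186058, 0.04843688]), 'torque': array([-0.01047096,  0.05244629, -0.0688442 ]), 'grip_force': 0.0, 'finger_gap': 0.09405546762482335}
```

View pics/top0.png

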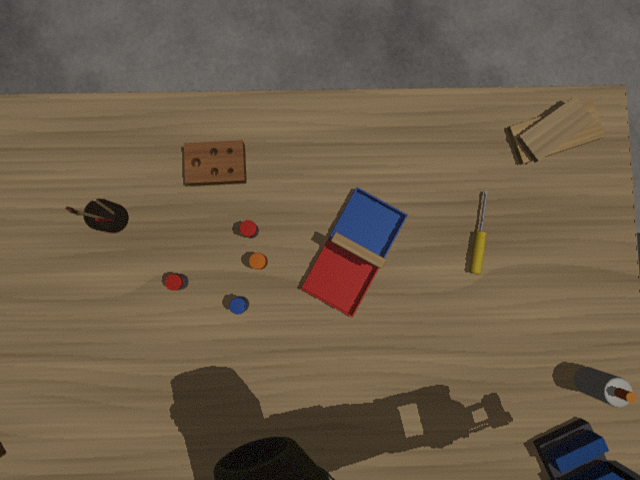

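View pics/scene0.png

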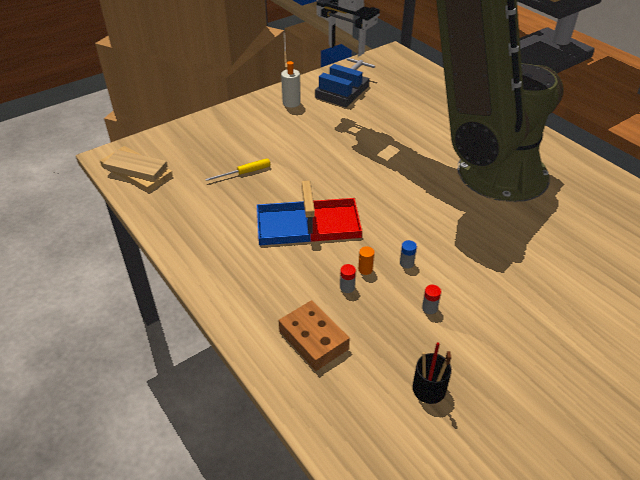

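Top view candidates for the jars:
- Red lids at (248,229) and (174,282).
- Blue lid at (237,305).
- Orange look-alike at (258,261), which is not to be touched.

The caddy is at about (353,252), with the red tray at the lower left. The block is at (214,163), the pot at (105,216) and the driver at (480,235).

```bash
cat > h.py <<'E'
import cv2,numpy as np
from scipy.spatial.transform import Rotation as R
from bench import arm
def plane(s,uv,z):
    K=s["camera_matrix"];Rm=cv2.Rodrigues(np.array(s["rvec"]))[0];t=np.array(s["tvec"]).ravel()
    c=-Rm.T@t
    d=(np.c_[np.array(uv,float).reshape(-1,2),np.ones(len(np.array(uv).reshape(-1,2)))]@np.linalg.inv(K).T)@Rm
    return c+d*((z-c[2])/d[:,2])[:,None]
def masks(im):
    h=cv2.cvtColor(im,cv2.COLOR_RGB2HSV);H,S,V=[h[...,i].astype(int) for i in range(3)]
    ok=(S>170)&(V>60)
    return ok&((H<5)|(H>174)),ok&(H>105)&(H<130)
def blobs(m,lo,hi):
    n,l,st,c=cv2.connectedComponentsWithStats(m.astype(np.uint8))
    return [(c[i],st[i,4],l==i) for i in range(1,n) if lo<st[i,4]<hi]
def measure(s):
    r,b=masks(s["image"]);out={}
    for nm,m in(("red",r),("blue",b)):
        out[nm]=[(np.round(c,1),a,plane(s,c,.053)[0]) for c,a,_ in blobs(m,100,700)]
    R_=[x for x in blobs(r,1000,9000)];B_=[x for x in blobs(b,1000,9000)]
    rb=max(R_,key=lambda x:x[1]);bb=max(B_,key=lambda x:x[1])
    pts=np.argwhere(rb[2]|bb[2])[:,::-1]
    w=plane(s,pts,.022)[:,:2].astype(np.float32)
    (cx,cy),sz,_=q=cv2.minAreaRect(w*1000)
    box=cv2.boxPoints(q);e=[box[1]-box[0],box[2]-box[1]];e=max(e,key=np.linalg.norm)
    d=plane(s,rb[0],.015)[0]-plane(s,bb[0],.015)[0]
    if e@d[:2]<0:e=-e
    out["caddy"]=(cx/1000,cy/1000,np.arctan2(e[1],e[0]),sz)
    return out
def down(yaw): # tool z down, tool y along direction yaw (mod pi), last joint kept sane
    y=np.array([np.cos(yaw),np.sin(yaw),0]);z=np.array([0,0,-1.])
    return R.from_matrix(np.c_[np.cross(y,z),y,z]).as_rotvec()
def best(p,yaw):
    c=[(abs(q[5]),down(y)) for y in(yaw,yaw+np.pi) if (q:=arm.inverse_kinematics(p,down(y))) is not None]
    return min(c,key=lambda x:x[0])[1]
E
python3 - <<'E'
from h import *
s=arm.snapshot("top");m=measure(s)
for k,v in m.items():print(k,v)
x,y,a,_=m["caddy"]
im=s["image"].copy()
def proj(P):return cv2.projectPoints(np.array(P,float),np.array(s["rvec"]),np.array(s["tvec"]),s["camera_matrix"],None)[0].reshape(-1,2)
def C(px,py,z):return [x+px*np.cos(a)-py*np.sin(a),y+px*np.sin(a)+py*np.cos(a),z]
f=4;im=cv2.resize(im,None,fx=f,fy=f,interpolation=cv2.INTER_CUBIC)
for P in([C(.13*i,.065*j,.024) for i,j in((1,1),(1,-1),(-1,-1),(-1,1))],[C(.011*i,.06*j,.098) for i,j in((1,1),(1,-1),(-1,-1),(-1,1))]):
    cv2.polylines(im,[(proj(P)*f+f/2).astype(int)],True,(0,255,0),1)
for k in("red","blue"):
  for _,_,p in m[k]:
    P=[[p[0]+.018*np.cos(t),p[1]+.018*np.sin(t),.062] for t in np.linspace(0,6.28,30)]
    cv2.polylines(im,[(proj(P)*f+f/2).astype(int)],True,(0,255,0),1)
cv2.imwrite("pics/crop1.png",cv2.resize(im[180*f:325*f,155*f:415*f],(780,435),interpolation=cv2.INTER_AREA)[:,:,::-1])
E
```

```text
Traceback (most recent call last):
  File "h.py", line 21, in measure
    rb=max(R_,key=lambda x:x[1]);bb=max(B_,key=lambda x:x[1])
                                    ~~~^^^^^^^^^^^^^^^^^^^^^^
ValueError: max() iterable argument is empty
```

```bash
sed -i 's/    ok=(S>170)&(V>60)/    ok=(S>150)\&(V>45); ok[:,450:]=False; ok[350:]=False/; s/(H>105)&(H<130)/(S>120)\&(H>100)\&(H<130)/' h.py
cat > chk.py <<'E'
from h import *
import sys
s=arm.snapshot("top");im=s["image"].copy()
h=cv2.cvtColor(im,cv2.COLOR_RGB2HSV);print(h[225,368],h[305,237],h[285,335],h[229,248],h[261,258])
m=measure(s)
for k,v in m.items():print(k,v)
x,y,a,_=m["caddy"]
def proj(P):return cv2.projectPoints(np.array(P,float),np.array(s["rvec"]),np.array(s["tvec"]),s["camera_matrix"],None)[0].reshape(-1,2)
def C(px,py,z):return [x+px*np.cos(a)-py*np.sin(a),y+px*np.sin(a)+py*np.cos(a),z]
f=4;im=cv2.resize(im,None,fx=f,fy=f,interpolation=cv2.INTER_CUBIC)
for P in([C(.13*i,.065*j,.024) for i,j in((1,1),(1,-1),(-1,-1),(-1,1))],[C(.011*i,.06*j,.098) for i,j in((1,1),(1,-1),(-1,-1),(-1,1))]):
    cv2.polylines(im,[(proj(P)*f+f/2).astype(int)],True,(0,255,0),1)
for k in("red","blue"):
  for _,_,p in m[k]:
    P=[[p[0]+.018*np.cos(t),p[1]+.018*np.sin(t),.062] for t in np.linspace(0,6.28,30)]
    cv2.polylines(im,[(proj(P)*f+f/2).astype(int)],True,(0,255,0),1)
cv2.imwrite(sys.argv[1],cv2.resize(im[180*f:325*f,155*f:415*f],(780,435),interpolation=cv2.INTER_AREA)[:,:,::-1])
E
python3 chk.py pics/crop1.png
```

```text
[109 160 123] [111 157 115] [  1 185 145] [  1 190 138] [ 13 200 153]
red [(array([247.8, 228.2]), np.int32(216), array([0.62731141, 0.08223543, 0.053     ])), (array([173.4, 281.5]), np.int32(229), array([0.51604482, 0.24177432, 0.053     ]))]
blue [(array([237.1, 305.2]), np.int32(192), array([0.46323877, 0.1065156 , 0.053     ]))]
caddy (0.5742103271484374, -0.14877586364746093, np.float32(2.6168227), (129.5098114013672, 258.5960388183594))
```

View pics/crop1.png

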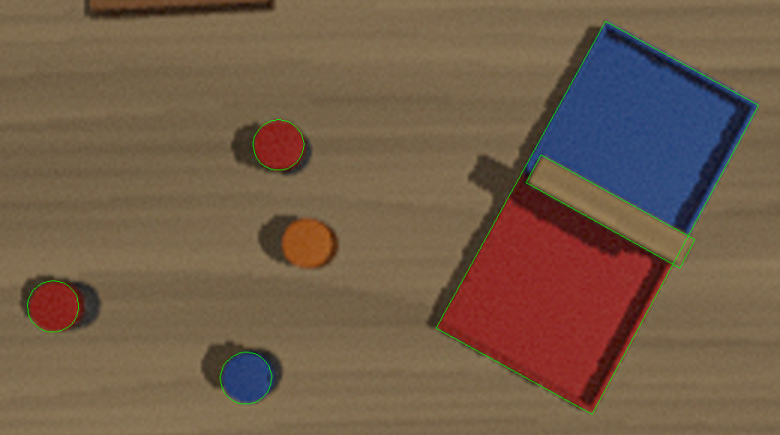

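The fit matches the picture: the caddy rectangle and bar outline lie on their edges (258.6 x 129.5 mm against 260 x 130). The three circles sit on the red, red and blue lids, and the orange one is left out. Next I'll place the first jar.

```bash
cat >> h.py <<'E'
CAD=(0.5742,-0.1488,2.6168)
def cad(px,py,c=None):
    x,y,a=c or CAD
    return np.array([x+px*np.cos(a)-py*np.sin(a),y+px*np.sin(a)+py*np.cos(a)])
def jar(p,yaw,q,G=.030):
    H=.175
    o=best([*p,H],yaw)
    arm.command_gripper(.062,25)
    arm.goto([*p,H],o); arm.movel([*p,G],feed=.2)
    arm.command_gripper(0,25)
    st=arm.observe();print("gap",st["finger_gap"],st["grip_force"])
    if not .03<st["finger_gap"]<.042: raise SystemExit("no grasp")
    arm.movel([*p,H],feed=.2)
    arm.goto([*q,H],best([*q,H],CAD[2]))
    print("carry gap",arm.observe()["finger_gap"])
    arm.movel([*q,G+.02],feed=.2);f0=arm.observe()["ft_force"]
    arm.movel([*q,G+.005],feed=.05)
    st=arm.observe();print("df",st["ft_force"]-f0)
    arm.command_gripper(.062)
    arm.movel([*q,H],feed=.2)
    print("t",arm.observe()["time_s"])
E
python3 - <<'E'
from h import *
jar((.626,.081),1.85,cad(.062,.030))
import subprocess
E
python3 chk.py pics/crop2.png
```

```text
gap 0.03525196022343739 24.998914439056534
carry gap 0.03554342387233812
df [-0.13839142  0.95769823 -1.09705448]
t 10.525
[108 163 139] [112 135  66] [  2 210  91] [ 18 103 121] [ 13 207  95]
red [(array([173.5, 281.6]), np.int32(228), array([0.51589763, 0.24164896, 0.053     ]))]
blue []
caddy (0.5744881591796875, -0.1482532958984375, np.float32(2.6164231), (128.1295623779297, 258.6767578125))
```

Run:
```python
from h import *
jar((.5155,.2405),1.85,cad(.062,-.030))
jar((.463,.106),1.85,cad(-.095,0))
x,y=CAD[:2]
arm.movel([x-.15,y+.25,.25],feed=.3)
s=arm.snapshot("top");print(measure(s)["caddy"],arm.observe()["time_s"])
cv2.imwrite("pics/crop3.png",cv2.resize(s["image"][170:340,100:420],(800,425))[:,:,::-1])
s=arm.snapshot("scene");cv2.imwrite("pics/sc3.png",cv2.resize(s["image"][160:310,200:420],(770,525))[:,:,::-1])
```

```text
gap 0.03559789176039296 24.998828881653026
carry gap 0.03552709233778764
df [-1.64056205  1.32078398 -0.16634187]
t 18.7833
gap 0.0352819874471534 24.998073502110856
carry gap 0.035563788397555446
df [ 0.35672445 -0.57237496 -0.44540182]
t 26.3833
(0.574278564453125, -0.1486991729736328, np.float32(2.6194005), (130.0886993408203, 258.8165283203125)) 27.8667
```

View pics/crop3.png

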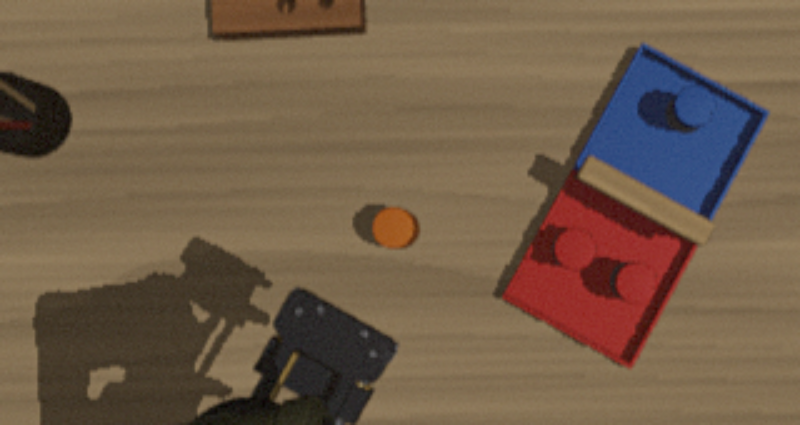

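View pics/sc3.png

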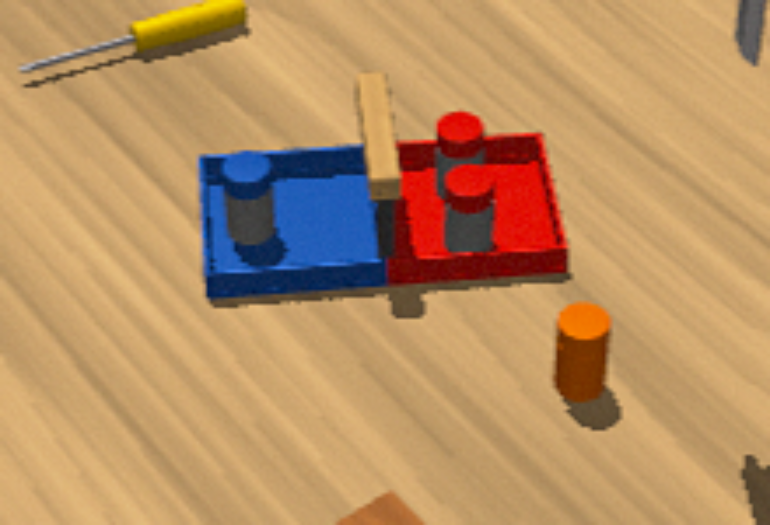

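All three jars stand upright in the trays of their colour: blue lid at (248,170) in the scene crop, red lids at (460,133) and (470,188). The caddy hasn't moved. Next, lift it.

Run:
```python
from h import *
c=np.array([.5744,-.1486]);yaw=2.618
arm.command_gripper(.056,60)
o=best([*c,.2],yaw);arm.goto([*c,.2],o)
arm.movel([*c,.068],feed=.12)
arm.command_gripper(0,60);arm.hold(.3)
st=arm.observe();print("gap",st["finger_gap"],st["grip_force"])
if not .018<st["finger_gap"]<.026: raise SystemExit("bad")
arm.movel([*c,.078],feed=.03);arm.hold(.3);print(arm.observe()["ft_force"],arm.observe()["torque"])
arm.movel([*c,.168],feed=.05);arm.hold(1)
st=arm.observe();print(st["ft_force"],st["torque"],st["finger_gap"],st["ee_pos"],st["time_s"])
s=arm.snapshot("scene");cv2.imwrite("pics/sc4.png",cv2.resize(s["image"][100:310,180:480],(800,560))[:,:,::-1])
```

```text
gap 0.02166744763430007 60.000370144844055
[-0.26354323 -0.43533807 -6.3050792 ] [-0.03600097 -0.02702523 -0.04312526]
[-0.40799164  0.57480429 -6.0096158 ] [-0.02063252 -0.05738081 -0.03233559] 0.021486026129407965 [ 0.57438462 -0.14860667  0.16798613] 35.3083
```

View pics/sc4.png

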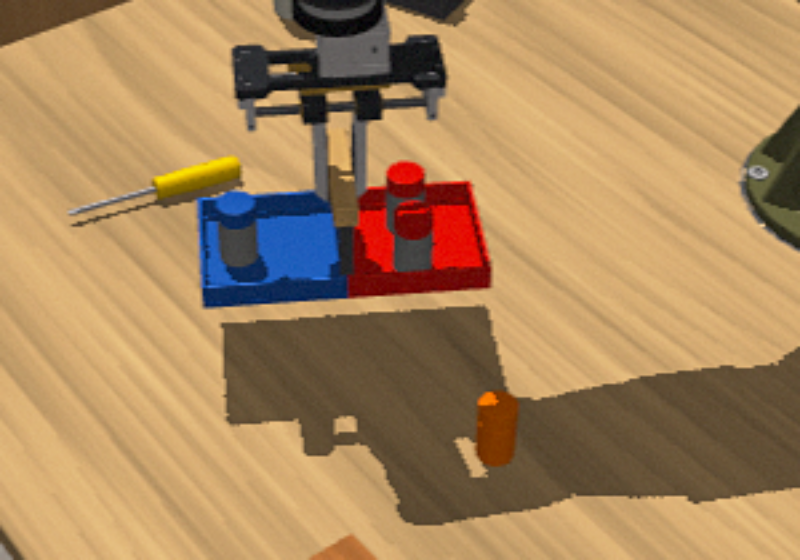

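The caddy hangs level about 10 cm up. The jars are still standing (lids at (237,210), (405,180) and (412,217)), and the fingers at (340,160) touch only the bar.

```bash
python3 -c "
from bench import arm
print(arm.sign_off())"
```

```text
the job is handed in; nothing more can be done
None
```

I've handed the job in: all three jars stand in the trays of their lid colours, and the arm is holding the loaded caddy level and still about 10 cm off the bench; the judge returned no verdict.

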